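# Find the hatch tile in the pipe boxing and push it open

## Robot

A 6-joint arm with a two-finger parallel gripper is mounted at the origin on the work surface. World frame = base frame: x ahead of the robot, y to its left, z up, the work surface at z = 0. Lengths are in mm, angles in rad, forces in N, time in s.
With the tool pointing down it reaches from about 400 to 925 mm from the base axis. Payload 12.5 kg.
Tool frame: the origin (TCP) lies at the very end of the fingers, on their centre line; the grasp point (between the pads) lies 19 mm behind it (env.grasp_offset is the distance from the TCP to the grasp point, in mm); z points along the fingers, y is the direction in which the jaws open and shut (so a half turn about z gives the same grasp; the last joint's range is limited). The gripper opens to 95 mm and grips with 3 to 60 N. Pads are 20 mm wide; open, the fingers measure 119 mm over their backs; the gripper's body (75 mm by 180 mm) begins 59 mm behind the grasp point.
Start: joints at [-1.419, 0.491, 1.559, -0, 1.092, -0.106], TCP at [159.369, -604.358, 214.661] pointing down, gripper open.
Joint ranges: [-3.1, 3.1], [-0.84, 2.19], [0.05, 2.79], [-1.13, 4.28], [0.06, 2.93], [-2.69, 2.69]. Speed limits (rad/s): [2.22, 2.22, 2.79, 3.14, 3.14, 3.14].

## Interface

Orientations are given as [roll, pitch, yaw] about the fixed x, y, z axes, in that order (R = Rz(yaw) Ry(pitch) Rx(roll)).
In Python, from cell import env gives the robot as it stands. The module is installed in compiled form; this text tells all that it offers.
- The arm moves only by the shell command python3 -m pendant 'ROWS'. ROWS is JSON, one flat list of numbers, 5 for each row, row after row: the shift along the tool's x, y, z as a fraction of full scale, then the turn about the tool's z as a fraction of full scale, then the gripper's target within -1 to 1 (shut at 1, half-way at 0, fully open at -1). In form: [x, y, z, turn, grip, x, y, z, turn, grip, ...]. A call has 1 to 10 rows; each row shifts and turns the commanded pose from where the row before left it, along the tool's axes as they then stand; what a row does not reach is not made up. Full scale, the value 1, is 0.4 m for a shift and 180 degrees for a turn. A row lasts 1/8 s, in which the tool goes at most 62.5 mm and 10.7 degrees, less where a joint would pass 70% of its speed; a pose out of reach is approached as far as the arm can. A call with a number of a shift or a turn outside -1 to 1 is refused whole. A call with a gripper value outside its range is refused whole. The fingers move at their own pace and stop on an object; the grip force is fixed at half the most. Time passes only in rows, so rows that do not move let the fingers close. It gives the time, the measured TCP pose, the force and the opening at its end, in the units of the state.
- env.state(): the state, without advancing time (a new reading comes with each control period).
- env.read_camera(name): name is "scene" or "top" or "wrist"; returns the picture (400x640x3 uint8, red, green, blue); there is no depth.
- env.camera_model(name): a dict with "fx", "fy", "cx", "cy" (pixels), "view" (4x4, takes a point from world to camera coordinates); the wrist camera has in their place "tool_from_camera" (4x4, takes a point from camera to tool coordinates, whose origin is the TCP and whose axes are the flange's). Camera axes: x right, y down, z forward; pixel columns grow to the right and rows downward; lengths in mm; the calibration is good to about 2 mm. A picture is of the moment at which its call begins: read the wrist's pose just before it. camera_model takes no time and is no camera call.
- env.job_done(): hands the job in, once; it reports no verdict.
Trained networks look in the newest picture that a camera, given by its name, has taken for a name from the list of things; names that differ only in an ending like _2 or _b are one class to them, and where a whole thing is asked for, a point or a joint stands for the part that bears it (a point fixed in the world has none). Each returns a list of dicts, best first, with "confidence" (0 to 1); they miss things now and then, are a little off and sometimes report something else, mostly with a low value. They report only what shows in the picture. A call takes as long as a camera call.
- env.masks_of(thing, camera): "region" (400x640 bool, what is visible of it).
- env.landmark_of(thing, camera): "xyz" ([x, y, z] in mm, in world coordinates, good to about 4 mm: a listed point, or the origin of a listed thing).
The state is a dict: "t": time; "joints": joint angles; "qvel": joint speeds; "tau": joint torques, N m; "eef_pos": TCP position; "tcp_rot": TCP orientation; "ft_force": force on the tool from outside, world axes, zero at the start; "moment": the same for the moment, N m; "opening": opening from 0.0 (shut) to 1.0 (fully open).
Only numpy, scipy, OpenCV 4.12 (cv2) and the standard library are available. Lean on these libraries where they do the work, as an engineer would, in place of code of your own. Each camera call takes 0.05 s, during which the arm holds its last target.

## Task

One of the five tiles on top of the pipe boxing is the hatch to the stop valve, and nobody remembers which: with closed fingertips, press gently on the back part of each tile (the side away from you; tiles crack under a hard push) until you find the one that rocks, then push its back edge down until it is tipped fully open against its stop. Leave it standing open and take the hand away; only push, do not take hold of the raised front edge or lift anything, and leave the tools, tins and bottles lying around where they are.

Things in the scene. Friction and masses are not known exactly. Their poses are not given: they have to be found in the camera images.
- boxing: fixed timber pipe boxing with tiles on top: 213 mm deep, 710 mm long, top 100 mm above the bench. Origin at bench level below the middle of the tiles' pivot line; x to its back (away from the robot), y left along the row, z up. Its top, all flush, front to back: timber ledge 50 mm wide, row of five tiles, timber ledge 40 mm wide; past each end of the row an end board 95 mm long
- tile_1_top (a point): tile 1 from the left (+y): centre of the top face of a white glazed tile 98 x 98 mm with a steel tray beneath (14 mm together), 4 mm joints round it, tiles 102 mm apart. Axes as the boxing's while flush; the point moves with the tile
- tile_2_top (a point): tile 2 from the left (+y): centre of the top face of a white glazed tile 98 x 98 mm with a steel tray beneath (14 mm together), 4 mm joints round it, tiles 102 mm apart. Axes as the boxing's while flush; the point moves with the tile
- tile_3_top (a point): tile 3 from the left (+y): centre of the top face of a white glazed tile 98 x 98 mm with a steel tray beneath (14 mm together), 4 mm joints round it, tiles 102 mm apart. Axes as the boxing's while flush; the point moves with the tile
- tile_4_top (a point): tile 4 from the left (+y): centre of the top face of a white glazed tile 98 x 98 mm with a steel tray beneath (14 mm together), 4 mm joints round it, tiles 102 mm apart. Axes as the boxing's while flush; the point moves with the tile
- tile_5_top (a point): tile 5 from the left (+y): centre of the top face of a white glazed tile 98 x 98 mm with a steel tray beneath (14 mm together), 4 mm joints round it, tiles 102 mm apart. Axes as the boxing's while flush; the point moves with the tile
- tile_1 (a joint): tipping angle of tile 1, rad: 0 flush, grows as its back edge goes down and its front edge comes up, stop at 0.95. The pivot line runs along the row, 10 mm below the top face, 42 mm in front of the tile's back edge and 56 mm behind its front edge, so a tile tips only when pressed behind that line; a good spot is 34 mm behind the tile's centre, 15 mm from the back edge
- tile_2 (a joint): tipping angle of tile 2, rad: 0 flush, grows as its back edge goes down and its front edge comes up, stop at 0.95. All five are made alike, but four are bedded on mortar pads and give no more than about 2 mm under a press; one, not known beforehand, is the hatch. It starts to tip at about 2 to 4 N on its back part, its pivot is stiff, and it stays at the angle where it is left
- tile_3 (a joint): tipping angle of tile 3, rad: 0 flush, grows as its back edge goes down and its front edge comes up, stop at 0.95. When the hatch is pressed straight down 34 mm behind its centre, the tip of a finger goes down 15 mm (20 mm wide tip) to 30 mm (pointed) until the stop; further, it only slides down the steep tile with rising force. Below, the duct is clear down to 12 mm above the bench and back to the ledge, 44 mm behind the pivot
- tile_4 (a joint): tipping angle of tile 4, rad: 0 flush, grows as its back edge goes down and its front edge comes up, stop at 0.95. Fully open, its front edge stands about 50 mm above the boxing, in front of the pivot line
- tile_5 (a joint): tipping angle of tile 5, rad: 0 flush, grows as its back edge goes down and its front edge comes up, stop at 0.95. As for the others
- folding_rule_mid (a point): folded wooden rule, 30 x 200 x 14 mm, lying on the front timber ledge; this point is at its middle, half-way up. Not part of the job
- chisel_mid (a point): cold chisel, 170 mm long, 22 mm wide, 17 mm high, lying on the back timber ledge; this point is at its middle, half-way up. Not part of the job
- tape_measure_mid (a point): grey tape measure, 66 x 60 x 34 mm, on the left end board; this point is at its middle, half-way up. Not part of the job
- tape_roll_mid (a point): roll of masking tape lying flat, 90 mm across, 25 mm high, on the right end board; this point is at its middle, half-way up. Not part of the job
- spray_can_mid (a point): spray can, 65 mm across, 194 mm tall, standing on the bench to the right; this point is at its middle, half-way up. Not part of the job
- oil_bottle_mid (a point): amber bottle, 72 mm across, 210 mm tall, standing on the bench to the left; this point is at its middle, half-way up. Not part of the job
- paint_tin_mid (a point): paint tin, 98 mm across, 98 mm tall, on the bench behind the boxing; this point is at its middle, half-way up. Not part of the job
- screwdriver_mid (a point): screwdriver, 200 mm long, lying on the bench behind the boxing; this point is at its middle, half-way up. Not part of the job

How it is judged (in metres and radians):
On the way:
1. the hatch tile is found: it tips under the fingers' push (value of joint any of tile_1, tile_2, tile_3, tile_4, tile_5 above 0.12 rad and contact force between the fingers and boxing above 0.3 N), for 0.04 s.
At the end, for the whole second after the job is handed in: The hatch tile stands tipped open by more than 0.8 rad (the stop is at 0.95) and at rest, the other four lie flush (below 0.1 rad), and each of the eight things lying around is within 30 mm of where it was (((value of joint tile_1 above 0.8 rad and value of joint each of tile_2, tile_3, tile_4, tile_5 below 0.1 rad) or (value of joint tile_2 above 0.8 rad and value of joint each of tile_1, tile_3, tile_4, tile_5 below 0.1 rad) or (value of joint tile_3 above 0.8 rad and value of joint each of tile_1, tile_2, tile_4, tile_5 below 0.1 rad) or (value of joint tile_4 above 0.8 rad and value of joint each of tile_1, tile_2, tile_3, tile_5 below 0.1 rad) or (value of joint tile_5 above 0.8 rad and value of joint each of tile_1, tile_2, tile_3, tile_4 below 0.1 rad)) and velocity of joint tile_1 between -0.05 and 0.05 rad/s and velocity of joint tile_2 between -0.05 and 0.05 rad/s and velocity of joint tile_3 between -0.05 and 0.05 rad/s and velocity of joint tile_4 between -0.05 and 0.05 rad/s and velocity of joint tile_5 between -0.05 and 0.05 rad/s and distance of each of folding_rule_mid, chisel_mid, tape_measure_mid, tape_roll_mid, spray_can_mid, oil_bottle_mid, paint_tin_mid, screwdriver_mid from where it was at the start of the episode below 0.03 m); the robot touches nothing.
It fails at once if a tool, tin or bottle was knocked, lifted or carried more than 30 mm (distance of any of folding_rule_mid, chisel_mid, tape_measure_mid, tape_roll_mid, spray_can_mid, oil_bottle_mid, paint_tin_mid, screwdriver_mid from where it was at the start of the episode above 0.03 m).
It fails at once if a tile was pressed hard enough to crack (over 60 N) (contact force between the fingers and boxing above 60 N).
It fails at once if the raised front part of the tipped tile was taken hold of or lifted, instead of pushing down behind the pivot (value of joint any of tile_1, tile_2, tile_3, tile_4, tile_5 above 0.12 rad and contact force between the fingers and boxing above 1 N and x of the grasp point in the frame of boxing below -0.02 m).
It also fails if it takes over 51 s, if anything falls off the work surface, if the arm or the gripper's body presses on something with over 40 N, if the wrist force passes 120 N, or if a joint passes its speed limit or range.

## Working session

There is one attempt and no reset: what is moved stays moved. The work goes in short steps, Python scripts to look and compute and a shell command to move; the robot and the scene stay as the last step left them, time stands still between calls to the robot, and variables do not carry over. Pictures are saved under pics/ and viewed, and the job is handed in when it is done.

```bash
mkdir -p pics; python3 - <<'E'
from cell import env
import cv2
s=env.state(); print({k:(v if not hasattr(v,'__len__') else [round(float(x),3) for x in v]) for k,v in s.items()})
for c in ["scene","top"]:
    im=env.read_camera(c); cv2.imwrite(f"pics/{c}0.png",im[:,:,::-1])
for n in ["boxing"]+[f"tile_{i}_top" for i in range(1,6)]+"folding_rule_mid chisel_mid tape_measure_mid tape_roll_mid spray_can_mid oil_bottle_mid paint_tin_mid screwdriver_mid".split():
    for c in ["top"]:
        try: print(n,c,[([round(float(x)) for x in d["xyz"]],round(d["confidence"],2)) for d in env.landmark_of(n,c)])
        except Exception as e: print(n,e)
print(env.state()["t"])
E
```

```text
{'t': 0.0, 'joints': [-1.419, 0.492, 1.559, -0.0, 1.092, -0.106], 'qvel': [-0.001, 0.0, -0.001, -0.002, -0.001, 0.001], 'tau': [-0.004, -61.265, -25.819, 0.069, 0.048, -0.0], 'eef_pos': [159.315, -604.114, 214.08], 'tcp_rot': [-3.141, -0.0, 0.258], 'ft_force': [0.598, -0.1, -0.456], 'moment': [0.022, 0.031, 0.062], 'opening': 1.0012527925159191}
boxing top [([559, 5, 3], 0.75)]
tile_1_top top [([547, 206, 94], 0.76)]
tile_2_top top [([543, 109, 102], 0.73)]
tile_3_top top [([548, 4, 98], 0.63), ([553, -96, 101], 0.61)]
tile_4_top top [([553, -96, 100], 0.71)]
tile_5_top top [([557, -198, 102], 0.85)]
folding_rule_mid top [([478, -142, 110], 0.62)]
chisel_mid top [([623, 162, 109], 0.63)]
tape_measure_mid top [([508, 308, 121], 0.59)]
tape_roll_mid top [([558, -298, 110], 0.81)]
spray_can_mid top [([566, -544, 95], 0.91)]
oil_bottle_mid top [([575, 537, 106], 0.71), ([625, 160, 107], 0.32)]
paint_tin_mid top [([765, 196, 51], 0.78), ([554, -94, 101], 0.39)]
screwdriver_mid top [([784, -115, 9], 0.72)]
0.8
```

View pics/top0.png

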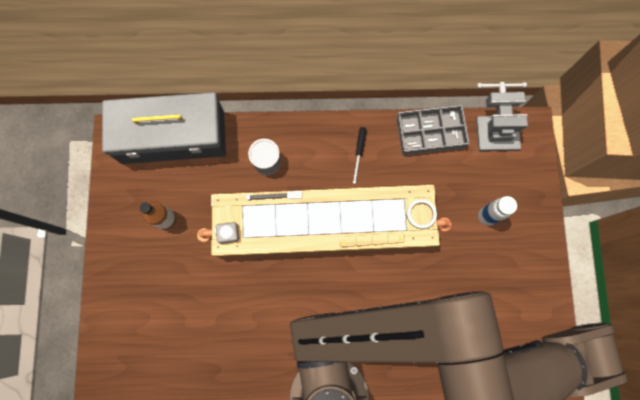

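View pics/scene0.png

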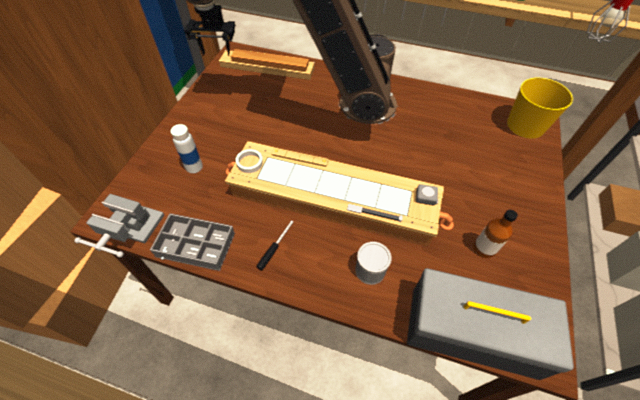

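```bash
cat > h.py <<'E'
import numpy as np,cv2
from cell import env
def toplane(uv,z,cam="top"):
    m=env.camera_model(cam);V=np.array(m["view"]);R=V[:3,:3];t=V[:3,3];C=-R.T@t
    d=np.array([(uv[0]-m["cx"])/m["fx"],(uv[1]-m["cy"])/m["fy"],1])@R
    return C+d*(z-C[2])/d[2]
E
python3 - <<'E'
from h import *
im=cv2.imread("pics/top0.png")
sub=im[180:265,200:450]; cv2.imwrite("pics/crop1.png",cv2.resize(sub,None,fx=3.2,fy=3.2,interpolation=cv2.INTER_CUBIC))
hsv=cv2.cvtColor(im,cv2.COLOR_BGR2HSV)
m=((hsv[...,1]<40)&(hsv[...,2]>190)).astype(np.uint8); m[:, :241]=0;m[:,407:]=0;m[:195]=0;m[240:]=0
m=cv2.morphologyEx(m,cv2.MORPH_CLOSE,np.ones((5,5)))
n,l,st,c=cv2.connectedComponentsWithStats(m); k=1+np.argmax(st[1:,4]); print(st[k])
cs,_=cv2.findContours((l==k).astype(np.uint8),0,2); P=cs[0][:,0].astype(float)+0.0
W=np.array([toplane(p,100)[:2] for p in P],np.float32)
r=cv2.minAreaRect(W);print(r,cv2.boxPoints(r))
for n in ["chisel_mid","folding_rule_mid"]:
    mm=env.masks_of(n,"top")[0]["region"]; q=np.argwhere(mm)[:,::-1]
    W=np.array([toplane(p,110)[:2] for p in q],np.float32); print(n,cv2.boxPoints(cv2.minAreaRect(W)).round())
E
```

```text
[ 243  199  164   39 5128]
((551.3089599609375, 5.695953369140625), (100.8438949584961, 511.713623046875), 1.5038657188415527) [[ 494.1896   260.14133]
 [ 507.61917 -251.39601]
 [ 608.42834 -248.74942]
 [ 594.9988   262.7879 ]]
chisel_mid [[610. 254.]
 [615.  76.]
 [641.  77.]
 [636. 254.]]
folding_rule_mid [[ 458.  -42.]
 [ 468. -242.]
 [ 499. -241.]
 [ 489.  -40.]]
```

View pics/crop1.png

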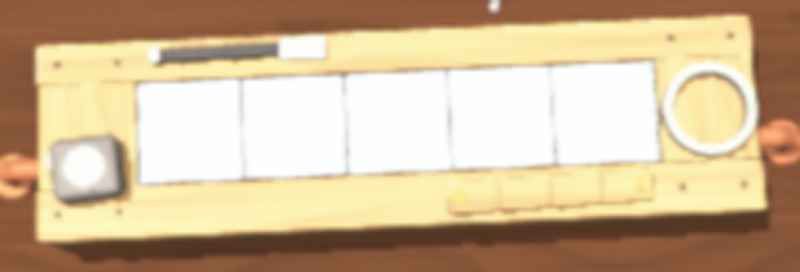

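```bash
python3 -m pendant '[0,0,0,0.037,1, 0,0,0,0.037,1, 0,0,0,0,1]'
```

```text
t: 1.27
eef_pos: [159.4, -604.3, 214.6]
tcp_rot: [3.142, -0.0, 0.026]
ft_force: [-0.4, 0.6, 0.6]
opening: 0.74
```

```bash
python3 -m pendant '[0.11,-0.1,0,0,1, 0.11,-0.1,0,0,1, 0.11,-0.1,0,0,1, 0.11,-0.1,0,0,1, 0.11,-0.1,0,0,1, 0.11,-0.1,0,0,1, 0.11,-0.1,0,0,1, 0.11,-0.1,0,0,1, 0.11,-0.1,0,0,1, 0.11,-0.09,0,0,1]'; python3 -m pendant '[0,0,0,0,1,0,0,0,0,1]'
```

```text
t: 2.52
eef_pos: [590.5, -195.7, 214.8]
tcp_rot: [3.141, -0.0, 0.029]
ft_force: [0.5, -0.9, 0.0]
opening: 0.006
t: 2.78
eef_pos: [588.9, -197.4, 214.4]
tcp_rot: [3.142, 0.001, 0.028]
ft_force: [0.1, -0.3, -0.5]
opening: 0.003
```

```bash
python3 -m pendant '[0,0,0.1,0,1,0,0,0.1,0,1,0,0,0.07,0,1,0,0,0,0,1]'; python3 - <<'E'
from h import *
for c in ["top","scene","wrist"]: cv2.imwrite(f"pics/{c}1.png",env.read_camera(c)[:,:,::-1])
i=cv2.imread("pics/scene1.png")[110:260,200:460]
cv2.imwrite("pics/s1c.png",cv2.resize(i,None,fx=3,fy=3))
E
```

```text
t: 3.28
eef_pos: [587.6, -198.2, 105.2]
tcp_rot: [-3.14, 0.003, 0.024]
ft_force: [-0.1, 0.6, 0.7]
opening: 0.008
```

View pics/s1c.png

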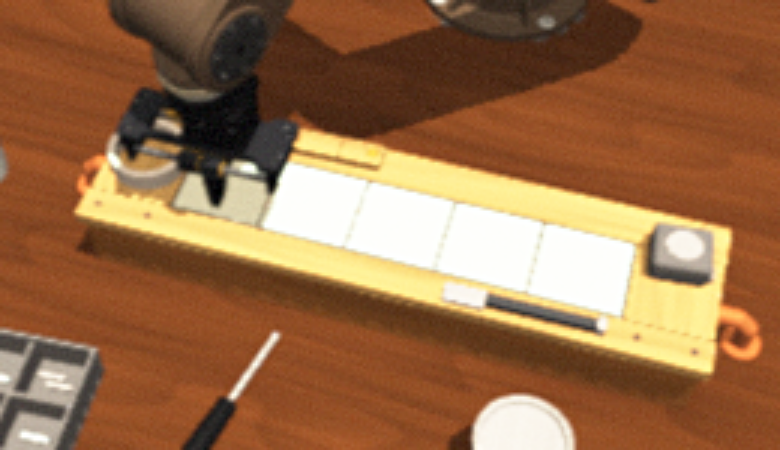

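View pics/wrist1.png

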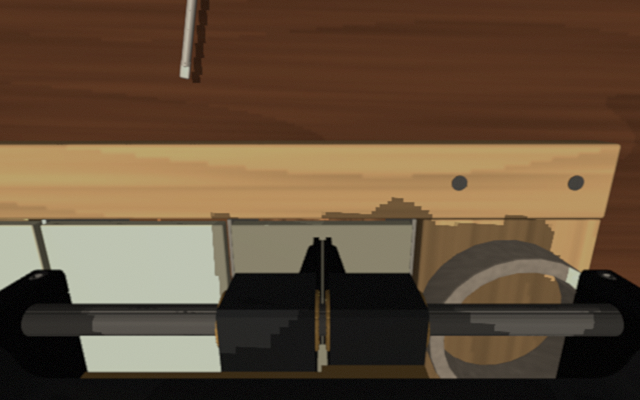

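The fingertips are over tile 5, near its back edge (wrist picture: tip about (322,238), back joint about row 221).

```bash
python3 - <<'E'
from h import *
from scipy.spatial.transform import Rotation as Ro
s=env.state(); m=env.camera_model("wrist");T=np.array(m["tool_from_camera"])
R=Ro.from_euler('xyz',s["tcp_rot"]).as_matrix()
for uv in [(322,222),(231,240),(416,240),(40,240)]:
    d=R@T[:3,:3]@np.array([(uv[0]-m["cx"])/m["fx"],(uv[1]-m["cy"])/m["fy"],1]); o=np.array(s["eef_pos"])+R@T[:3,3]
    print(uv,(o+d*(100-o[2])/d[2]).round(1))
E
python3 -m pendant '[0.005,0,0.007,0,1,0,0,0,0,1]'
```

```text
(322, 222) [ 606.9 -197.3  100. ]
(231, 240) [ 595.3 -147.9  100. ]
(416, 240) [ 597.7 -248.9  100. ]
(40, 240) [592.8 -43.7 100. ]
t: 3.68
eef_pos: [591.5, -197.4, 104.4]
tcp_rot: [3.141, -0.001, 0.025]
ft_force: [0.6, 0.4, -0.8]
opening: 0.001
```

```bash
for i in 1; do python3 -m pendant '[0,0,0.006,0,1,0,0,0,0,1]'; python3 -m pendant '[0,0,0.004,0,1,0,0,0,0,1]'; done
```

```text
t: 3.92
eef_pos: [591.1, -197.2, 101.3]
tcp_rot: [3.142, 0.0, 0.025]
ft_force: [-0.5, -0.4, -0.3]
opening: 0.006
t: 4.18
eef_pos: [591.4, -197.3, 100.0]
tcp_rot: [3.141, -0.001, 0.025]
ft_force: [-0.1, 1.4, 1.8]
opening: 0.001
```

```bash
python3 -m pendant '[0,0,0.004,0,1,0,0,0,0,1]'; python3 -m pendant '[0,0,0.003,0,1,0,0,0,0,1]'
```

```text
t: 4.42
eef_pos: [591.5, -197.3, 99.9]
tcp_rot: [3.141, -0.001, 0.025]
ft_force: [-4.3, 1.3, 17.1]
opening: 0.005
t: 4.68
eef_pos: [591.5, -197.3, 99.7]
tcp_rot: [3.141, -0.002, 0.026]
ft_force: [-6.9, 2.9, 26.7]
opening: 0.005
```

```bash
python3 -m pendant '[0,0,-0.03,0,1,0,-0.085,0,0,1,0,-0.085,0,0,1,0,-0.085,0,0,1,0,0,0,0,1,0,0,0.015,0,1,0,0,0,0,1]'; python3 -m pendant '[0,0,0.005,0,1,0,0,0,0,1]';python3 -m pendant '[0,0,0.005,0,1,0,0,0,0,1]'
```

```text
t: 5.55
eef_pos: [588.4, -96.2, 102.3]
tcp_rot: [-3.141, 0.001, 0.024]
ft_force: [-0.0, 0.4, 0.9]
opening: 0.004
t: 5.8
eef_pos: [588.5, -95.8, 100.8]
tcp_rot: [3.142, 0.0, 0.025]
ft_force: [0.7, 1.1, -0.4]
opening: 0.009
t: 6.05
eef_pos: [589.0, -95.5, 99.2]
tcp_rot: [3.141, -0.001, 0.025]
ft_force: [-0.3, -0.6, 2.4]
opening: 0.004
```

```bash
python3 -m pendant '[0,0,0.005,0,1,0,0,0,0,1]'
```

```text
t: 6.3
eef_pos: [589.1, -95.4, 97.2]
tcp_rot: [3.141, -0.001, 0.025]
ft_force: [3.8, -0.8, 3.3]
opening: 0.002
```

```bash
python3 -m pendant '[0,0,0.005,0,1,0,0,0,0,1]'; python3 -m pendant '[0,0,0.004,0,1,0,0,0,0,1]'
```

```text
t: 6.55
eef_pos: [588.9, -95.3, 95.0]
tcp_rot: [3.141, -0.001, 0.025]
ft_force: [3.3, 0.4, 3.2]
opening: 0.003
t: 6.8
eef_pos: [588.8, -95.3, 93.3]
tcp_rot: [3.141, -0.0, 0.025]
ft_force: [5.3, -0.3, 1.8]
opening: 0.005
```

Tile 4 gives 6 mm at about 3 N, so it's the hatch. I'll keep pushing it down in small steps.

```bash
for i in 1; do python3 -m pendant '[0,0,0.008,0,1,0,0,0,0,1]';  python3 -m pendant '[0,0,0.005,0,1,0,0,0,0,1]'; python3 -m pendant '[0,0,0.005,0,1,0,0,0,0,1]'; done
```

```text
t: 7.05
eef_pos: [588.7, -95.3, 89.9]
tcp_rot: [3.142, -0.0, 0.025]
ft_force: [5.7, -0.4, 1.2]
opening: 0.007
t: 7.3
eef_pos: [588.4, -95.3, 87.8]
tcp_rot: [-3.141, 0.001, 0.025]
ft_force: [4.6, 0.6, 0.3]
opening: 0.009
t: 7.55
eef_pos: [588.2, -95.3, 85.8]
tcp_rot: [-3.141, 0.001, 0.025]
ft_force: [2.3, -0.2, 0.7]
opening: 0.006
```

```bash
python3 -m pendant '[0,0,0.005,0,1,0,0,0,0,1]'; python3 -m pendant '[0,0,0.005,0,1,0,0,0,0,1]'; python3 - <<'E'
from h import *
i=env.read_camera("scene")[110:260,200:460,::-1]
cv2.imwrite("pics/s2c.png",cv2.resize(i,None,fx=3,fy=3))
E
```

```text
t: 7.8
eef_pos: [588.1, -95.3, 83.9]
tcp_rot: [-3.141, 0.001, 0.025]
ft_force: [1.0, -0.9, 1.3]
opening: -0.0
t: 8.05
eef_pos: [588.9, -95.4, 82.4]
tcp_rot: [3.141, -0.001, 0.025]
ft_force: [1.8, 0.3, 4.5]
opening: 0.001
```

View pics/s2c.png

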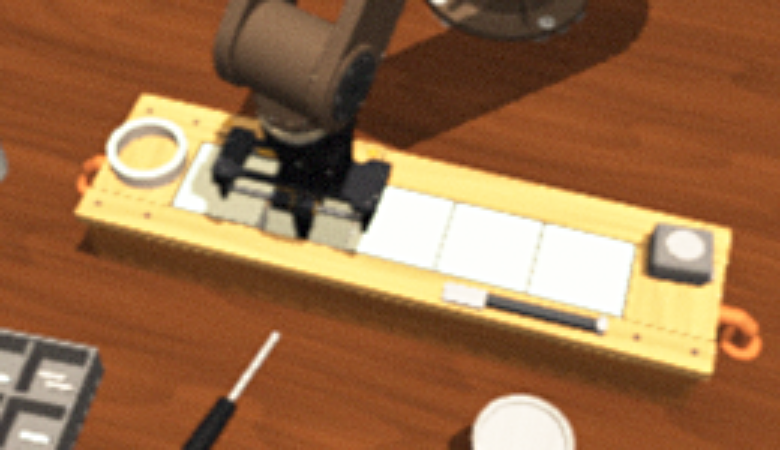

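The tip is in the gap at tile 4 (crop about (310,220)). The force is just starting to rise, which fits the expected 15 mm to the stop. I'll press a little further, watching the force.

```bash
python3 -m pendant '[0,0,0.004,0,1,0,0,0,0,1]'; python3 -m pendant '[0,0,0.004,0,1,0,0,0,0,1]'
```

```text
t: 8.35
eef_pos: [589.5, -95.5, 81.2]
tcp_rot: [3.141, -0.002, 0.025]
ft_force: [4.2, 0.2, 6.9]
opening: 0.004
t: 8.6
eef_pos: [590.1, -95.6, 80.1]
tcp_rot: [3.141, -0.004, 0.025]
ft_force: [5.0, 0.7, 9.2]
opening: 0.006
```

```bash
python3 -m pendant '[0,0,0.005,0,1,0,0,0,0,1]'; python3 -m pendant '[0.005,0,0,0,1,0,0,-0.02,0,1,0,0,-0.05,0,1,0,0,-0.1,0,1,0,0,-0.12,0,1,0,0,0,0,1]';python3 -m pendant '[0,0.12,-0.1,0,1,0,0.12,0,0,1,0,0.12,0,0,1,0,0.12,0,0,1,0,0.12,0,0,1,0,0,0,0,1]'; python3 - <<'E'
from h import *
i=env.read_camera("scene")[:,:,::-1]; cv2.imwrite("pics/scene3.png",i)
cv2.imwrite("pics/s3c.png",cv2.resize(i[110:260,200:460],None,fx=3,fy=3))
cv2.imwrite("pics/top3.png",env.read_camera("top")[:,:,::-1])
for n in [f"tile_{i}_top" for i in range(1,6)]+"folding_rule_mid chisel_mid tape_measure_mid tape_roll_mid spray_can_mid oil_bottle_mid paint_tin_mid screwdriver_mid".split():
    print(n,[([([round(float(x)) for x in d["xyz"]],round(d["confidence"],2)) for d in env.landmark_of(n,c)[:2]]) for c in ("top","scene")])
E
```

```text
t: 8.85
eef_pos: [590.9, -95.8, 78.6]
tcp_rot: [3.14, -0.006, 0.025]
ft_force: [6.9, 0.1, 12.3]
opening: 0.003
t: 9.6
eef_pos: [591.2, -95.5, 196.3]
tcp_rot: [3.14, -0.004, 0.025]
ft_force: [-0.3, -0.3, 0.0]
opening: 0.006
t: 10.35
eef_pos: [595.4, -337.9, 230.8]
tcp_rot: [-3.14, 0.003, 0.022]
ft_force: [-1.0, 1.1, -0.3]
opening: 0.007
tile_1_top [[([549, 207, 98], 0.71)], [([542, 208, 103], 0.6)]]
tile_2_top [[([545, 109, 102], 0.69)], [([548, 111, 103], 0.73), ([554, -198, 102], 0.34)]]
tile_3_top [[([550, 4, 101], 0.68), ([574, 540, 108], 0.2)], [([551, 0, 101], 0.58)]]
tile_4_top [[([564, -98, 104], 0.71)], [([562, -93, 97], 0.78)]]
tile_5_top [[([555, -198, 98], 0.8)], [([556, -199, 100], 0.89)]]
folding_rule_mid [[([545, 109, 100], 0.56), ([480, -139, 108], 0.53)], [([479, -139, 105], 0.64)]]
chisel_mid [[([622, 157, 107], 0.68)], [([622, 162, 103], 0.89)]]
tape_measure_mid [[], [([507, 311, 115], 0.67)]]
tape_roll_mid [[([556, -300, 112], 0.58)], [([551, -299, 113], 0.91), ([782, -115, 10], 0.48)]]
spray_can_mid [[([546, 206, 98], 0.69), ([564, -547, 98], 0.62)], [([564, -538, 95], 0.68), ([779, -116, 10], 0.36)]]
oil_bottle_mid [[([576, 538, 108], 0.93)], []]
paint_tin_mid [[([767, 193, 48], 0.93), ([781, -118, 9], 0.28)], [([764, 199, 48], 0.93)]]
screwdriver_mid [[([782, -114, 9], 0.62)], [([550, 1, 102], 0.61), ([783, -114, 9], 0.58)]]
```

View pics/s3c.png

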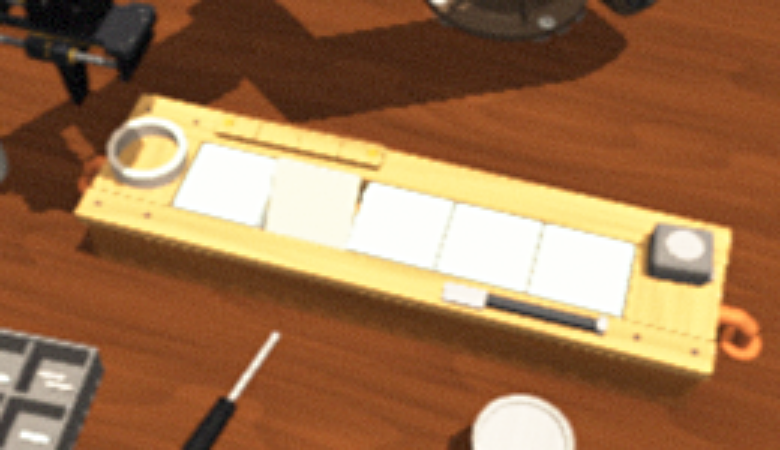

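View pics/top3.png

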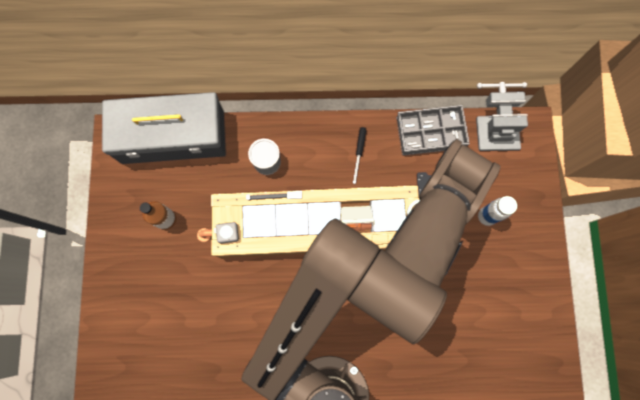

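```bash
python3 - <<'E'
from h import *
c,s=np.cos(.02625),np.sin(.02625)
ctr=np.array([551.3,5.7])
cent=ctr-102*np.array([-s,c])
col={.6:(255,0,0),.8:(0,200,0),.95:(0,0,255)}
for cam,roi in (("top",(185,255,320,430)),("scene",(140,210,270,350))):
    im=cv2.imread(f"pics/{cam}3.png"); m=env.camera_model(cam);V=np.array(m["view"])
    r0,r1,c0,c1=roi;k=7
    a=cv2.resize(im[r0:r1,c0:c1],None,fx=k,fy=k,interpolation=cv2.INTER_CUBIC); 
    for th,co in col.items():
        pts=[]
        for (u,v) in [(-56,49),(42,49),(42,-49),(-56,-49)]:
            x=u*np.cos(th)+10*np.sin(th); z=90-u*np.sin(th)+10*np.cos(th)
            X=x+7; w=np.array([cent[0]+c*X-s*v,cent[1]+s*X+c*v,z,1]); p=V@w
            pts.append(((m["fx"]*p[0]/p[2]+m["cx"]-c0+.5)*k,(m["fy"]*p[1]/p[2]+m["cy"]-r0+.5)*k))
        print(cam,th,(np.array(pts)/k).round(1).tolist())
        cv2.polylines(a,[np.array(pts,np.int32)],True,co,1)
    cv2.imwrite(f"pics/ov_{cam}.png",a)
E
```

```text
top 0.6 [[22.2, 41.6], [20.3, 19.3], [50.6, 18.0], [54.0, 40.2]]
top 0.8 [[22.2, 38.4], [20.2, 21.0], [50.5, 19.6], [54.0, 37.0]]
top 0.95 [[22.1, 35.8], [20.2, 22.4], [50.4, 21.1], [54.0, 34.4]]
scene 0.6 [[52.2, 28.3], [45.1, 56.6], [17.6, 49.8], [24.5, 21.8]]
scene 0.8 [[51.5, 28.8], [45.5, 57.0], [18.1, 50.3], [23.6, 22.2]]
scene 0.95 [[50.8, 29.6], [45.8, 57.1], [18.6, 50.3], [22.8, 23.0]]
```

View pics/ov_top.png

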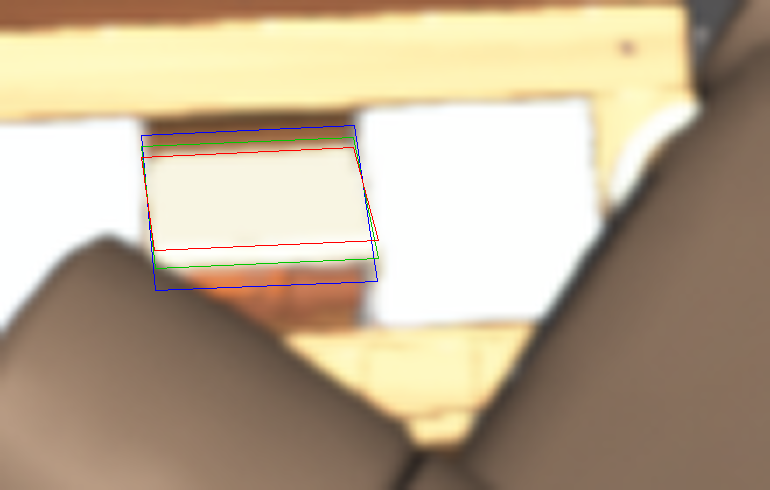

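View pics/ov_scene.png

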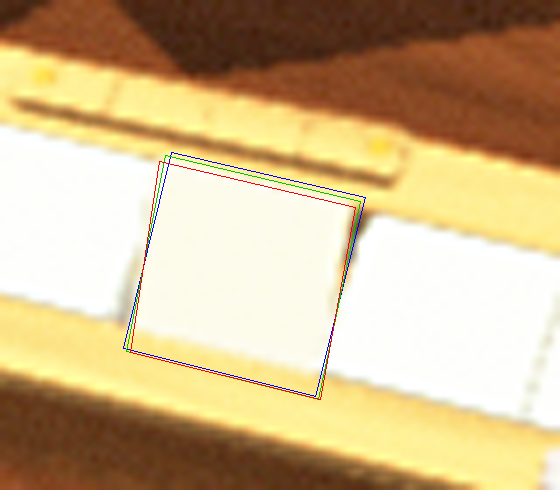

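```bash
python3 - <<'E'
from h import *
im=cv2.imread("pics/top3.png")
g=im[196:232,352:366].mean(axis=1).round()
for r,v in enumerate(g): print(196+r,v)
c,s=np.cos(.02625),np.sin(.02625);cent=np.array([551.3,5.7])-102*np.array([-s,c])
m=env.camera_model("top");V=np.array(m["view"])
def pr(x,z,v=0):
    w=np.array([cent[0]+c*x-s*v,cent[1]+s*x+c*v,z,1]);p=V@w;return (m["fx"]*p[0]/p[2]+m["cx"]).round(1),(m["fy"]*p[1]/p[2]+m["cy"]).round(2)
print("back ledge",pr(53,100),"front ledge",pr(-53,100))
for th in(.7,.8,.85,.9,.95):
    f=lambda u,h:pr(7+u*np.cos(th)+h*np.sin(th),90-u*np.sin(th)+h*np.cos(th))
    print(th,"back top",f(42,10),"front top",f(-56,10),"front bottom",f(-56,-4))
E
```

```text
196 [183. 244. 254.]
197 [184. 244. 254.]
198 [185. 245. 254.]
199 [174. 238. 251.]
200 [120. 174. 205.]
201 [ 65.  95. 121.]
202 [ 50.  77. 110.]
203 [ 60.  93. 136.]
204 [ 68. 105. 154.]
205 [ 96. 131. 174.]
206 [159. 194. 218.]
207 [212. 236. 242.]
208 [225. 244. 247.]
209 [227. 245. 248.]
210 [227. 245. 248.]
211 [227. 245. 248.]
212 [227. 245. 248.]
213 [227. 245. 248.]
214 [227. 245. 248.]
215 [227. 245. 248.]
216 [227. 245. 248.]
217 [227. 245. 248.]
218 [229. 246. 248.]
219 [236. 248. 250.]
220 [245. 253. 253.]
221 [242. 251. 251.]
222 [199. 220. 229.]
223 [129. 156. 205.]
224 [ 90. 128. 204.]
225 [ 80. 124. 208.]
226 [ 78. 121. 205.]
227 [ 73. 109. 181.]
228 [ 69.  99. 160.]
229 [ 66.  92. 145.]
230 [ 65.  90. 135.]
231 [ 67.  93. 131.]
back ledge (np.float64(355.4), np.float64(199.83)) front ledge (np.float64(357.3), np.float64(232.95))
0.7 back top (np.float64(354.9), np.float64(203.93)) front top (np.float64(357.6), np.float64(223.82)) front bottom (np.float64(357.6), np.float64(227.24))
0.8 back top (np.float64(354.9), np.float64(204.8)) front top (np.float64(357.6), np.float64(222.19)) front bottom (np.float64(357.6), np.float64(225.9))
0.85 back top (np.float64(354.9), np.float64(205.27)) front top (np.float64(357.6), np.float64(221.34)) front bottom (np.float64(357.6), np.float64(225.18))
0.9 back top (np.float64(354.9), np.float64(205.76)) front top (np.float64(357.6), np.float64(220.47)) front bottom (np.float64(357.6), np.float64(224.44))
0.95 back top (np.float64(354.8), np.float64(206.28)) front top (np.float64(357.6), np.float64(219.59)) front bottom (np.float64(357.6), np.float64(223.67))
```

All three tile edges match about 0.95 rad: back near row 205.8, front top near 219, front bottom near 222.7. The hand is clear, so I'll hand in.

```bash
python3 -c "
from cell import env
print(env.state()['t'],env.state()['ft_force']);print(env.job_done())"
```

```text
11.75 [-0.29228519  1.1613604   1.33567441]
the job is handed in; nothing more can be done
None
```

The hatch is tile 4. I pushed it open to its stop, took the hand away and handed the job in at 11.75 s; no verdict is reported.

- **Finding it:** Tile 5 stayed firm, with the force rising to about 27 N and almost no movement. Tile 4 gave way at about 3 N. I did not press tiles 1 to 3.
- **Opening it:** I pressed tile 4 down about 21 mm, until the force rose to about 12 N upward and the fingertips began sliding down the steep tile. I then lifted the hand away and moved it aside to z ≈ 231 mm, clear of everything.
- **Last checks:** In the top picture, tile 4's edges match an opening of about 0.95 rad. The other four tiles look flush, and the force reading was near zero. All eight things were found within about 10 mm of where they were at the start, which is close to the networks' own error.
- **Misses:** The networks missed the tape measure in the top view and the bottle in the scene view, but found each in the other view. They also gave wrong positions for the rule, the can and the screwdriver, each scored above the right one in one view. The other view and the pictures contradicted those. In the scene picture, the outline drawn for 0.95 rad ran past the visible part of the tile where the ledge hides its back edge, so I judged the angle from the top view.

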